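Reload the projection lenses in reverse order

TASK

Move the four projection lenses from the pine storage rack into the aluminium show tray in reverse order: the lens nearest the pine rack's brass knob goes into the tray place farthest from the tray's own brass knob, and so on along the row, one lens to a place. Keep each lens upright, set it down gently without dropping it, and leave all four standing flat on the tray's floor.

Things in the scene. Friction and masses are not known exactly. Their poses are not given: they have to be found in the camera images.
- pine_rack: Red-brown varnished pine rack where the lenses start, 312 mm long: four 68 x 68 mm places, centres at its x = 0, y = -114, -38, 38, 114 mm; floor 6 mm up, walls 8 mm thick, tops at 18 mm; 20 mm brass ball knob on its +y end, to y = 184 mm. Origin: centre of underside. Fixed, yaw within 0.1 rad; it may be the nearer or the farther of the two. Label ledge, 12 mm high, at x -42 to -70 mm.
- show_tray: Aluminium tray with grey floor, 312 x 84 mm, empty at the start: four 68 x 68 mm places, centres at its x = 0, y = -114, -38, 38, 114 mm; floor 6 mm up, walls 8 mm thick, tops at 18 mm; 20 mm brass ball knob on its +y end, to y = 184 mm. Origin: centre of underside. Fixed, yaw within 0.1 rad; it may be the nearer or the farther of the two.
- red_lens: Projection lens standing upright: black barrel 44 mm across, red for the top 24 mm, glass in the top; foot flange 48 mm across, 10 mm high; 78 mm high in all; about 0.25 kg. Origin: centre of the underside, z up along the barrel. Stands loose in one of the pine rack's places, up to 8 mm off its centre.
- yellow_lens: Projection lens standing upright: black barrel 44 mm across, yellow for the top 24 mm, glass in the top; foot flange 48 mm across, 10 mm high; 78 mm high in all; about 0.25 kg. Origin: centre of the underside, z up along the barrel. Stands loose in one of the pine rack's places, up to 8 mm off its centre.
- green_lens: Projection lens standing upright: black barrel 44 mm across, green for the top 24 mm, glass in the top; foot flange 48 mm across, 10 mm high; 78 mm high in all; about 0.25 kg. Origin: centre of the underside, z up along the barrel. Stands loose in one of the pine rack's places, up to 8 mm off its centre.
- blue_lens: Projection lens standing upright: black barrel 44 mm across, blue for the top 24 mm, glass in the top; foot flange 48 mm across, 10 mm high; 78 mm high in all; about 0.25 kg. Origin: centre of the underside, z up along the barrel. Stands loose in one of the pine rack's places, up to 8 mm off its centre.
- red_label: Fixed red label tile, 22 x 40 x 4 mm, on the pine rack's ledge in front of the place where the red lens starts (56 mm to -x of the place's centre); it stays there and so keeps the record of the first order. Origin: centre of its underside.
- yellow_label: Fixed yellow label tile, 22 x 40 x 4 mm, on the pine rack's ledge in front of the place where the yellow lens starts (56 mm to -x of the place's centre); it stays there and so keeps the record of the first order. Origin: centre of its underside.
- green_label: Fixed green label tile, 22 x 40 x 4 mm, on the pine rack's ledge in front of the place where the green lens starts (56 mm to -x of the place's centre); it stays there and so keeps the record of the first order. Origin: centre of its underside.
- blue_label: Fixed blue label tile, 22 x 40 x 4 mm, on the pine rack's ledge in front of the place where the blue lens starts (56 mm to -x of the place's centre); it stays there and so keeps the record of the first order. Origin: centre of its underside.
Mind the look-alikes: they are no part of the job. What is shaped like the blue_lens but purple is not meant.

How it is judged:
By the outcome, as a careful person would: the job done as asked, in the order asked, and still so for the second after the job is handed in, with the robot touching nothing.
It also fails if it takes over 96 s, if anything falls off the work surface, if the arm or the gripper's body presses on something with over 40 N, if the wrist force passes 120 N, or if a joint passes its speed limit or range.

ROBOT

A 6-joint arm with a two-finger parallel gripper is mounted at the origin on the work surface. World frame = base frame: x ahead of the robot, y to its left, z up, the work surface at z = 0. Lengths are in m, angles in rad, forces in N, time in s.
With the tool pointing down it reaches from about 0.425 to 0.95 m from the base axis. Payload 3.5 kg.
Tool frame: the origin (TCP) lies on the centre line of the jaws, within the pads' length; the fingertips stand 14 mm ahead of it and the grasp point (between the pads) lies 5 mm behind it (tips_ahead is the distance from the TCP to the fingertips, in m); y points along the fingers, z is the direction in which the jaws open and shut, and the axes are right-handed (so a half turn about y gives the same grasp; the last joint's range is limited). The gripper opens to 85 mm and grips with 20 to 120 N. Pads are 22 mm wide; open, the fingers measure 114 mm over their backs; the gripper's body (76 mm by 85 mm) begins 54 mm behind the grasp point. The pads swing forward as they close: fully open they stand 13 mm farther back than shut.
Start: joints at [-1.361, 0.286, 1.577, -0, 1.279, -0.15], TCP at [0.238, -0.632, 0.245] pointing down, gripper open.
Joint ranges: [-2.77, 2.77], [-0.9, 2.22], [0.21, 2.48], [-1.53, 4.67], [0.24, 2.81], [-2.84, 2.84]. Speed limits (rad/s): [2.79, 2.79, 3.14, 3.14, 3.14, 3.14].

INTERFACE

Orientations are given as a unit quaternion [x, y, z, w].
In Python, from plant import get_state, read_camera, sign_off, tips_ahead gives the robot as it stands.
- The arm moves only by the tool send_rows, never from a script. Its argument "plan" is a list of rows, each a list of 2 entries, a list of its own where there are three numbers: the shift along the tool's x, y, z in units of 12 cm (1.0 is 12 cm), then the turn, a rotation vector about the tool's x, y, z in units of 360 degrees (1.0 is 360 degrees). In form: [[[tx, ty, tz], [rx, ry, rz]], ...]. A call has 1 to 12 rows; each row shifts and turns the commanded pose from where the row before left it, along the tool's axes as they then stand; what a row does not reach is not made up. A row lasts 1/10 s, in which the tool goes at most 50 mm and 8.59 degrees, less where a joint would pass 70% of its speed; a pose out of reach is approached as far as the arm can. A call with a number of a shift or a turn outside -1 to 1 is refused whole. A call with a gripper value outside its range is refused whole. "gripper" is the closure, from 0 (fully open) to 1 (shut), set as the call begins (left out, the last holds). The fingers move at their own pace and stop on an object; "grip_force" is the grip in N (left out, the last holds). Time passes only in rows, so rows that do not move let the fingers close. It gives the time, the measured TCP pose, the force and the opening at its end, in the units of the state.
- get_state(): the state, without advancing time (a new reading comes with each control period).
- read_camera(name): name is "side" or "top"; returns a dict with "img" (480x640x3 uint8, blue, green, red), "fx", "fy", "cx", "cy" (pixels), "world_from_camera" (4x4, takes a point from camera to world coordinates). Camera axes: x right, y down, z forward; pixel columns grow to the right and rows downward; lengths in m; the calibration is good to about 2 mm. A picture is of the moment at which its call begins. There is no depth.
- sign_off(): hands the job in, once; it reports no verdict.
The state is a dict: "time": time; "qpos": joint angles; "dq": joint speeds; "joint_efforts": joint torques, N m; "eef_pos": TCP position; "tcp_rot": TCP orientation; "contact_force": force on the tool from outside, world axes, zero at the start; "wrist_torque": the same for the moment, N m; "opening": opening from 0.0 (shut) to 1.0 (fully open).
Only numpy, scipy, OpenCV 4.12 (cv2) and the standard library are available. Lean on these libraries where they do the work, as an engineer would, in place of code of your own. Each camera call takes 0.05 s, during which the arm holds its last target. There are 200 camera calls.

## Working session

There is one attempt and no reset: what is moved stays moved. The work goes in short steps, Python scripts to look and compute and a tool call to move; the robot and the scene stay as the last step left them, time stands still between calls to the robot, and variables do not carry over. Pictures are saved under pics/ and viewed, about 12 in all and at most 16, crops included, and the job is handed in when it is done.

Besides the shell and the picture viewer there is one more tool, called after "Call:" in YAML: its name, and indented under it one key for each argument. send_rows: Moves the arm, as the interface text tells. Its arguments: {"type":"object","properties":{"plan":{"type":"array"},"gripper":{"type":"number"},"grip_force":{"type":"number"}},"required":["plan"]}

```bash
mkdir -p pics
cat > h.py <<'E'
import numpy as np, cv2
from plant import get_state, read_camera, sign_off, tips_ahead
def snap(n,f):
    c=read_camera(n); cv2.imwrite('pics/'+f,c['img']); return c
def proj(c,P):
    T=np.linalg.inv(c['world_from_camera']); p=T[:3,:3]@np.array(P,float)+T[:3,3]
    return np.array([c['fx']*p[0]/p[2]+c['cx'],c['fy']*p[1]/p[2]+c['cy']])
def back(c,u,v,z):
    T=np.array(c['world_from_camera']); d=T[:3,:3]@np.array([(u-c['cx'])/c['fx'],(v-c['cy'])/c['fy'],1]); o=T[:3,3]
    return o+d*(z-o[2])/d[2]
E
python3 - <<'E'
from h import *
for n in('top','side'):
    c=snap(n,n+'0.png');print(n,c['fx'],c['cx'],c['cy'],np.round(c['world_from_camera'],3).tolist())
print(get_state(), tips_ahead() if callable(tips_ahead) else tips_ahead)
E
```

```text
top 555.8796235633407 326.0960037312759 231.99112197164158 [[-0.027, -0.988, 0.151, 0.487], [-1.0, 0.026, -0.013, -0.015], [0.009, -0.151, -0.989, 0.835], [0.0, 0.0, 0.0, 1.0]]
side 469.7753649230796 322.7882896881314 234.91965724483094 [[-0.844, -0.321, 0.43, 0.226], [-0.536, 0.514, -0.669, 0.535], [-0.007, -0.795, -0.606, 0.551], [0.0, 0.0, 0.0, 1.0]]
{'time': 0.1, 'qpos': array([-1.36100109e+00,  2.87110256e-01,  1.57804410e+00, -3.34786087e-05,
        1.27860215e+00, -1.50005292e-01]), 'dq': array([-1.10872679e-03, -1.84660766e-03, -3.21510226e-03, -1.30190710e-03,
       -1.48037796e-03, -7.01170083e-05]), 'joint_efforts': array([ 3.91939811e-04, -4.07302737e+01, -2.93698329e+01, -1.47316846e-04,
        3.43968291e-03,  3.50071012e-06]), 'eef_pos': array([ 0.23755607, -0.6312066 ,  0.24405603]), 'tcp_rot': array([-0.12656113,  0.69645851, -0.69492979,  0.12649274]), 'contact_force': array([ 0.30005449, -0.327043  , -0.40205309]), 'wrist_torque': array([-0.04203848,  0.01119088,  0.0142838 ]), 'opening': 0.9984583259989348} 0.014
```

View pics/top0.png

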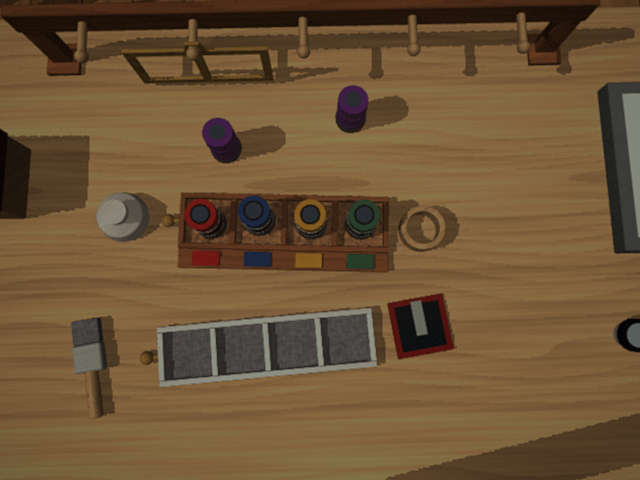

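View pics/side0.png

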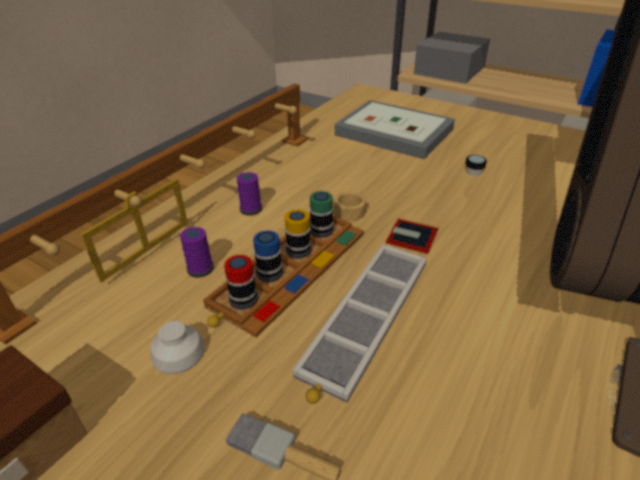

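The lenses stand in the rack, from its knob (168,220): red (203,215), blue (255,213), yellow (310,215), green (364,217). The tray is the nearer one, with its knob on the left at (148,357). The purple cylinders at (220,140) and (352,108) are the look-alikes. They stand outside the rack, and the blue lens at (255,213) sits behind the blue label at (258,259). I'll measure and check an enlarged crop.

```bash
cat > meas.py <<'E'
from h import *
from scipy.optimize import least_squares, minimize
HUE={'red':[(0,8),(172,180)],'yellow':[(15,28)],'green':[(50,90)],'blue':[(100,122)]}
a=np.linspace(0,2*np.pi,60,endpoint=False)
def hullmask(c,pts):
    m=np.zeros((480,640),np.uint8); q=np.array([proj(c,p) for p in pts]).astype(np.float32)
    cv2.fillConvexPoly(m,np.round(cv2.convexHull(q)*16).astype(np.int32),255,shift=4); return m
def cen(m):
    M=cv2.moments(m,True); return np.array([M['m10'],M['m01']])/M['m00']
def lensmask(c,col,guess,z0=.006,r=45):
    hsv=cv2.cvtColor(c['img'],cv2.COLOR_BGR2HSV); m=np.zeros((480,640),np.uint8)
    for lo,hi in HUE[col]: m|=cv2.inRange(hsv,(lo,130,35),(hi,255,255))
    u,v=proj(c,[*guess,z0+.066]); roi=np.zeros_like(m); cv2.circle(roi,(int(u),int(v)),r,255,-1); m&=roi
    n,l,s,_=cv2.connectedComponentsWithStats(m); k=min((i for i in range(1,n) if s[i,4]>80),key=lambda i:np.hypot(*(_[i]-[u,v])))
    q=cv2.convexHull(cv2.findNonZero((l==k).astype(np.uint8))); o=np.zeros_like(m); cv2.fillConvexPoly(o,q,255); return o
def cyl(x,y,z0): return [(x+.022*np.cos(t),y+.022*np.sin(t),z0+h) for h in(.054,.078) for t in a]
def lens(c,col,guess,z0=.006):
    m=lensmask(c,col,guess,z0); x=np.array(guess,float); t=cen(m)
    for _ in range(6):
        q=cen(hullmask(c,cyl(*x,z0))); u,v=proj(c,[*x,z0+.066])+t-q; x=back(c,u,v,z0+.066)[:2]
    h=hullmask(c,cyl(*x,z0)); return x,((m>0)&(h>0)).sum()/((m>0)|(h>0)).sum()
def box(p,hl,hw0,hw1,h):
    x,y,t=p; R=np.array([[np.cos(t),-np.sin(t)],[np.sin(t),np.cos(t)]])
    return [(*(R@[i,j]+[x,y]),z) for i in(hw0,hw1) for j in(-hl,hl) for z in(0,h)]
E
cat > m1.py <<'E'
from meas import *
c=read_camera('top')
cs=read_camera('side')
for col,uv in dict(red=(203,215),blue=(255,213),yellow=(310,215),green=(364,217)).items():
    g=back(c,*uv,.084)[:2]; x,i=lens(c,col,g); xs,js=lens(cs,col,x); print(col,x.round(4),round(i,3),'side',xs.round(4),round(js,3))
# tray
hsv=cv2.cvtColor(c['img'],cv2.COLOR_BGR2HSV)
m=cv2.inRange(hsv,(0,0,60),(180,60,255)); roi=np.zeros_like(m); cv2.rectangle(roi,(151,300),(383,395),255,-1); m&=roi
m=cv2.morphologyEx(m,cv2.MORPH_OPEN,np.ones((3,3)))
n,l,s,_=cv2.connectedComponentsWithStats(m); k=1+np.argmax(s[1:,4]); m=np.zeros_like(m)
cv2.fillConvexPoly(m,cv2.convexHull(cv2.findNonZero((l==k).astype(np.uint8))),255)
def f(p): h=hullmask(c,box(p,.156,-.042,.042,.018)); return 1-((m>0)&(h>0)).sum()/((m>0)|(h>0)).sum()
g=back(c,267,347,.018)
r=minimize(f,[g[0],g[1],.05],method='Nelder-Mead',options=dict(initial_simplex=[[g[0]+d[0],g[1]+d[1],.05+d[2]] for d in((0,0,0),(.01,0,0),(0,.01,0),(0,0,.05))],xatol=1e-4))
print('tray',r.x.round(4),r.fun); x,y,t=r.x
im=c['img'].copy()
for yy in(-.114,-.038,.038,.114):
    P=np.array([x-np.sin(t)*yy,y+np.cos(t)*yy]); print(yy,P.round(4),np.hypot(*P))
    for i,j in((-1,-1),(-1,1),(1,1),(1,-1)):
        q=P+[np.cos(t)*i*.034-np.sin(t)*j*.034,np.sin(t)*i*.034+np.cos(t)*j*.034]
        cv2.circle(im,tuple(np.round(proj(c,[*q,.018])).astype(int)),1,(0,0,255),-1)
im=im[95:400,130:430]; cv2.imwrite('pics/crop1.png',cv2.resize(im,None,fx=1.95,fy=1.95,interpolation=cv2.INTER_CUBIC))
for n,e in(('rack knob',(168,220)),('rack L',(181,195)),('rack R',(388,198)),('purple1',(228,155)),('purple2',(352,125))): print(n,back(c,*e,.018)[:2].round(3))
from scipy.spatial.transform import Rotation as R
print(R.from_quat(get_state()['tcp_rot']).as_matrix().round(3))
E
python3 m1.py
```

```text
red [0.6314 0.1475] 0.938 side [0.6293 0.147 ] 0.864
blue [0.6351 0.0748] 0.782 side [0.6323 0.0745] 0.705
yellow [ 0.6273 -0.0037] 0.939 side [ 0.6651 -0.0335] 0.152Traceback (most recent call last):
  File "m1.py", line 5, in <module>
    g=back(c,*uv,.084)[:2]; x,i=lens(c,col,g); xs,js=lens(cs,col,x); print(col,x.round(4),round(i,3),'side',xs.round(4),round(js,3))
                                ~~~~^^^^^^^^^
  File "meas.py", line 18, in lens
    m=lensmask(c,col,guess,z0); x=np.array(guess,float); t=cen(m)
  File "meas.py", line 14, in lensmask
    n,l,s,_=cv2.connectedComponentsWithStats(m); k=min((i for i in range(1,n) if s[i,4]>80),key=lambda i:np.hypot(*(_[i]-[u,v])))
                                                   ~~~^^^^^^^^^^^^^^^^^^^^^^^^^^^^^^^^^^^^^^^^^^^^^^^^^^^^^^^^^^^^^^^^^^^^^^^^^^^
ValueError: min() iterable argument is empty
```

```bash
python3 - <<'E'
import cv2
t=cv2.cvtColor(cv2.imread('pics/top0.png'),cv2.COLOR_BGR2HSV);s=cv2.cvtColor(cv2.imread('pics/side0.png'),cv2.COLOR_BGR2HSV)
for n,im,p in(('g',t,[(350,214),(352,225),(375,225),(364,205)]),('b',t,[(240,208),(245,222),(268,222),(255,198)]),('y',t,[(297,215),(322,220)]),('ys',s,[(290,230),(300,235),(306,230),(330,240)]),('gs',s,[(315,208),(322,210)])):
    print(n,[im[v,u].tolist() for u,v in p])
E
sed -i "s/'yellow':\[(15,28)\],'green':\[(50,90)\]/'yellow':[(17,28)],'green':[(55,95)]/; s/(lo,130,35)/(lo,{'yellow':185,'green':70,'blue':90}.get(col,130),30)/; s/s\[i,4\]>80/s[i,4]>60/" meas.py; sed -i 's/(100,122)/(98,124)/' meas.py
python3 m1.py
```

```text
g [[63, 93, 63], [56, 93, 41], [54, 87, 47], [25, 64, 24]]
b [[111, 144, 62], [109, 150, 63], [19, 38, 53], [110, 146, 63]]
y [[18, 196, 129], [18, 189, 132]]
ys [[22, 255, 133], [18, 65, 102], [20, 175, 109], [14, 177, 128]]
gs [[71, 131, 70], [71, 133, 71]]
red [0.6315 0.1474] 0.942 side [0.6291 0.1469] 0.872
blue [0.6349 0.0746] 0.831 side [0.6325 0.0745] 0.758
yellow [ 0.6276 -0.0038] 0.894 side [ 0.6263 -0.0053] 0.865
green [ 0.6251 -0.0783] 0.834 side [ 0.6224 -0.0765] 0.695
tray [0.4466 0.0641 0.0628] 0.0034127104504777517
-0.114 [ 0.4538 -0.0497] 0.45646111587751986
-0.038 [0.449  0.0262] 0.4497442367509467
0.038 [0.4442 0.102 ] 0.4557795592972908
0.114 [0.4394 0.1779] 0.4740803042267983
rack knob [0.635 0.208]
rack L [0.673 0.189]
rack R [ 0.66  -0.121]
purple1 [0.733 0.119]
purple2 [ 0.776 -0.071]
[[-0.936 -0.     0.352]
 [-0.352  0.001 -0.936]
 [-0.    -1.    -0.001]]
```

View pics/crop1.png

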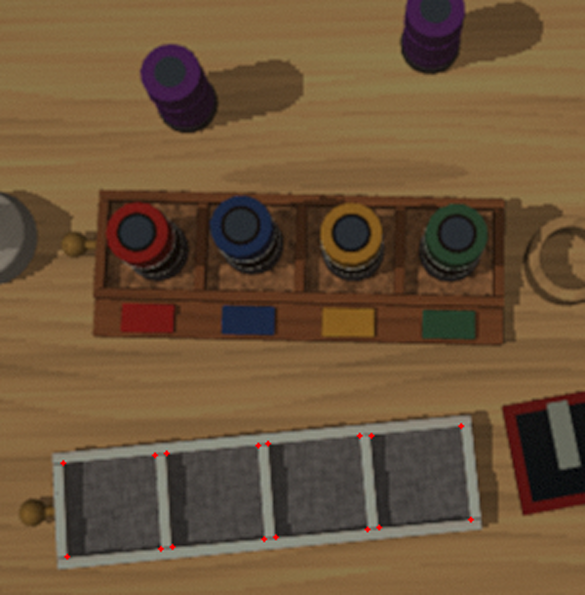

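The crop confirms the layout: red, blue, yellow and green stand in the rack behind matching labels, with the purple pair outside it, and the tray fit (red dots) is good. Targets are red → -114, blue → -38, yellow → +38 and green → +114. First I turn the jaws along world x.

Call:
send_rows:
  plan:
    - [[0,0,0],[0,-0.0193,0]]
    - [[0,0,0],[0,-0.0193,0]]
    - [[0,0,0],[0,-0.0193,0]]
    - [[0,0,0],[0,-0.0193,0]]
    - [[0,0,0],[0,-0.0193,0]]
    - [[0,0,0],[0,-0.0193,0]]
    - [[0,0,0],[0,-0.0193,0]]
    - [[0,0,0],[0,-0.0193,0]]
    - [[0,0,0],[0,-0.0193,0]]
    - [[0,0,0],[0,-0.019,0]]
    - [[0,0,0],[0,0,0]]
  gripper: 0.2
  grip_force: 40

```text
time: 1.4
eef_pos: [0.2377, -0.6317, 0.2452]
tcp_rot: [-0.5, 0.5, -0.5, 0.5]
contact_force: [-0.3, -0.1, -0.2]
opening: 0.8
```

Call:
send_rows:
  plan:
    - [[-0.295,0,0.1485],[0,0,0]]
    - [[-0.295,0,0.1485],[0,0,0]]
    - [[-0.295,0,0.1485],[0,0,0]]
    - [[-0.295,0,0.1485],[0,0,0]]
    - [[-0.295,0,0.1485],[0,0,0]]
    - [[-0.295,0,0.1485],[0,0,0]]
    - [[-0.295,0,0.1485],[0,0,0]]
    - [[-0.295,0,0.1485],[0,0,0]]
    - [[-0.295,0,0.1485],[0,0,0]]
    - [[-0.295,0,0.1485],[0,0,0]]
    - [[-0.295,0,0.1485],[0,0,0]]

```text
time: 2.5
eef_pos: [0.4343, -0.2409, 0.2456]
tcp_rot: [0.499, -0.501, 0.501, -0.499]
contact_force: [-0.3, -0.4, 0.4]
opening: 0.802
```

Call:
send_rows:
  plan:
    - [[-0.295,0,0.1485],[0,0,0]]
    - [[-0.295,0,0.1485],[0,0,0]]
    - [[-0.295,0,0.1485],[0,0,0]]
    - [[-0.295,0,0.1485],[0,0,0]]
    - [[-0.295,0,0.1485],[0,0,0]]
    - [[-0.295,0,0.1485],[0,0,0]]
    - [[-0.295,0,0.1485],[0,0,0]]
    - [[-0.295,0,0.1485],[0,0,0]]
    - [[-0.295,0,0.1485],[0,0,0]]
    - [[-0.295,0,0.1485],[0,0,0]]
    - [[-0.295,0,0.1485],[0,0,0]]
    - [[0,0,0],[0,0,0]]

```text
time: 3.7
eef_pos: [0.6309, 0.1509, 0.245]
tcp_rot: [-0.5, 0.5, -0.499, 0.501]
contact_force: [-0.6, -0.6, 0.6]
opening: 0.804
```

Run:
```python
from h import *
c=snap('top','t2.png'); snap('side','s2.png')
for i in range(3): read_camera('top'); s=get_state(); print(s['eef_pos'],s['dq'].round(3))
```

```text
[0.62964043 0.14682321 0.24499934] [-0.022 -0.016  0.014  0.    -0.002 -0.007]
[0.6295839  0.14631041 0.24515451] [-0.014 -0.01   0.006  0.001 -0.002 -0.004]
[0.62959288 0.14598886 0.24530208] [-0.008 -0.004  0.001  0.003 -0.002 -0.004]
```

View pics/s2.png

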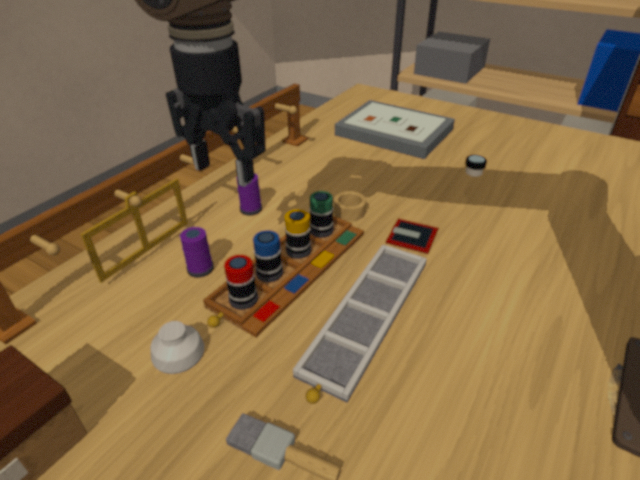

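The gripper (fingertips around (200,160) and (245,175)) is above the red lens, open, with the jaws along x. I descend to the red lens.

Call:
send_rows:
  plan:
    - [[-0.008,0.15,0.005],[0,0,0]]
    - [[0,0.25,0],[0,0,0]]
    - [[0,0.25,0],[0,0,0]]
    - [[0,0.25,0],[0,0,0]]
    - [[0,0.2,0],[0,0,0]]
    - [[0,0.2,0],[0,0,0]]
    - [[0,0.15,0],[0,0,0]]
    - [[0,0.1,0],[0,0,0]]
    - [[0,0.05,0],[0,0,0]]
    - [[0,0.025,0],[0,0,0]]
    - [[0,0,0],[0,0,0]]
    - [[0,0,0],[0,0,0]]

```text
time: 5.15
eef_pos: [0.6313, 0.148, 0.0515]
tcp_rot: [0.499, -0.5, 0.501, -0.501]
contact_force: [0.2, -0.8, -1.2]
opening: 0.801
```

Call:
send_rows:
  plan:
    - [[0,0,0],[0,0,0]]
    - [[0,0,0],[0,0,0]]
    - [[0,0,0],[0,0,0]]
    - [[0,0,0],[0,0,0]]
    - [[0,0,0],[0,0,0]]
    - [[0,0,0],[0,0,0]]
    - [[0,0,0],[0,0,0]]
    - [[0,0,0],[0,0,0]]
  gripper: 1
  grip_force: 40

```text
time: 5.95
eef_pos: [0.6313, 0.148, 0.0513]
tcp_rot: [0.499, -0.5, 0.5, -0.5]
contact_force: [-0.2, 0.6, 5.2]
opening: 0.508
```

Call:
send_rows:
  plan:
    - [[0,-0.04,0],[0,0,0]]
    - [[0,-0.1,0],[0,0,0]]
    - [[0,-0.2,0],[0,0,0]]
    - [[0,-0.2,0],[0,0,0]]
    - [[0,-0.2,0],[0,0,0]]
    - [[0,-0.13,0],[0,0,0]]
    - [[0,-0.05,0],[0,0,0]]
    - [[0,0,0],[0,0,0]]

```text
time: 6.75
eef_pos: [0.6306, 0.1479, 0.1613]
tcp_rot: [0.5, -0.5, 0.5, -0.5]
contact_force: [-0.4, -0.3, -2.3]
opening: 0.503
```

Call:
send_rows:
  plan:
    - [[0.06,0,-0.05],[0,0,0]]
    - [[0.13,0,-0.12],[0,0,0]]
    - [[0.2,0,-0.18],[0,0,0]]
    - [[0.25,0,-0.23],[0,0,0]]
    - [[0.25,0,-0.23],[0,0,0]]
    - [[0.25,0,-0.22],[0,0,0]]
    - [[0.2,0,-0.18],[0,0,0]]
    - [[0.15,0,-0.13],[0,0,0]]
    - [[0.1,0,-0.09],[0,0,0]]
    - [[0.06,0,-0.05],[0,0,0]]
    - [[0,0,0],[0,0,0]]
    - [[0,0,0],[0,0,0]]

```text
time: 7.95
eef_pos: [0.4528, -0.0499, 0.1603]
tcp_rot: [-0.5, 0.5, -0.5, 0.5]
contact_force: [0.5, 0.4, -1.2]
opening: 0.506
```

Call:
send_rows:
  plan:
    - [[0,0,0],[0,0,0]]
    - [[0,0,0],[0,0,0]]

```text
time: 8.15
eef_pos: [0.4532, -0.0496, 0.1607]
tcp_rot: [-0.5, 0.5, -0.5, 0.5]
contact_force: [0.5, 0.7, -2.2]
opening: 0.508
```

Call:
send_rows:
  plan:
    - [[0,0.05,0],[0,0,0]]
    - [[0,0.12,0],[0,0,0]]
    - [[0,0.18,0],[0,0,0]]
    - [[0,0.18,0],[0,0,0]]
    - [[0,0.15,0],[0,0,0]]
    - [[0,0.09,0],[0,0,0]]
    - [[0,0.05,0],[0,0,0]]
    - [[0,0.02,0],[0,0,0]]
    - [[0,0,0],[0,0,0]]
    - [[0,0,0],[0,0,0]]

```text
time: 9.15
eef_pos: [0.4536, -0.0503, 0.0607]
tcp_rot: [0.5, -0.499, 0.501, -0.5]
contact_force: [0.7, -0.5, -2.7]
opening: 0.503
```

Run:
```python
from h import *
c=snap('side','s3.png'); s=get_state(); print(s['eef_pos'],s['contact_force'])
im=c['img'][150:400,200:500]; cv2.imwrite('pics/s3c.png',cv2.resize(im,None,fx=2,fy=2))
```

```text
[ 0.45355358 -0.0502566   0.06078021] [ 0.18045901 -0.4975605  -3.0561712 ]
```

View pics/s3c.png

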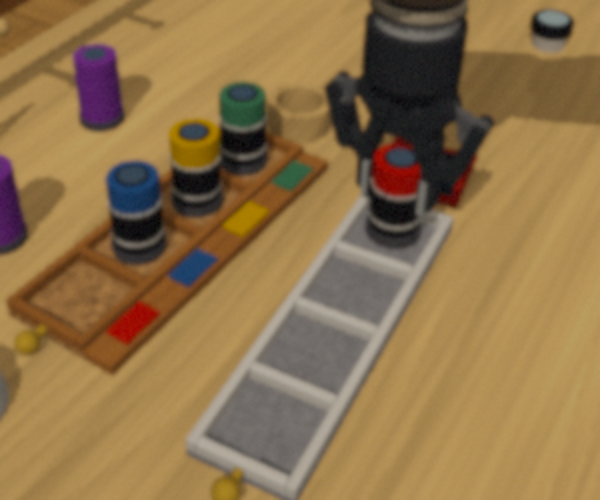

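The red lens hangs upright just above the far tray place (crop (395,200)), well centred. I lower it the last ~9 mm slowly.

Call:
send_rows:
  plan:
    - [[0,0.02,0],[0,0,0]]
    - [[0,0.02,0],[0,0,0]]
    - [[0,0.015,0],[0,0,0]]
    - [[0,0.01,0],[0,0,0]]
    - [[0,0.005,0],[0,0,0]]
    - [[0,0.004,0],[0,0,0]]
    - [[0,0,0],[0,0,0]]
    - [[0,0,0],[0,0,0]]

```text
time: 10.0
eef_pos: [0.4528, -0.05, 0.0513]
tcp_rot: [-0.5, 0.5, -0.5, 0.5]
contact_force: [-2.2, 0.2, 1.8]
opening: 0.505
```

Contact is felt (-2.7 → +1.8 N). I release and raise.

Call:
send_rows:
  plan:
    - [[0,0,0],[0,0,0]]
    - [[0,0,0],[0,0,0]]
    - [[0,0,0],[0,0,0]]
    - [[0,0,0],[0,0,0]]
    - [[0,0,0],[0,0,0]]
    - [[0,0,0],[0,0,0]]
  gripper: 0.22

```text
time: 10.6
eef_pos: [0.4529, -0.0501, 0.0511]
tcp_rot: [0.5, -0.5, 0.5, -0.5]
contact_force: [0.4, 0.2, 0.0]
opening: 0.78
```

Call:
send_rows:
  plan:
    - [[0,-0.05,0],[0,0,0]]
    - [[0,-0.12,0],[0,0,0]]
    - [[0,-0.2,0],[0,0,0]]
    - [[0,-0.2,0],[0,0,0]]
    - [[0,-0.2,0],[0,0,0]]
    - [[0,-0.12,0],[0,0,0]]
    - [[0,-0.05,0],[0,0,0]]
    - [[0,0,0],[0,0,0]]

```text
time: 11.4
eef_pos: [0.4534, -0.0502, 0.1649]
tcp_rot: [0.5, -0.499, 0.501, -0.5]
contact_force: [-0.1, -0.7, -0.7]
opening: 0.782
```

Call:
send_rows:
  plan:
    - [[-0.035,0,0.05],[0,0,0]]
    - [[-0.09,0,0.13],[0,0,0]]
    - [[-0.14,0,0.2],[0,0,0]]
    - [[-0.173,0,0.25],[0,0,0]]
    - [[-0.173,0,0.25],[0,0,0]]
    - [[-0.152,0,0.22],[0,0,0]]
    - [[-0.118,0,0.17],[0,0,0]]
    - [[-0.083,0,0.12],[0,0,0]]
    - [[-0.055,0,0.08],[0,0,0]]
    - [[-0.02,0,0.03],[0,0,0]]
    - [[0,0,0],[0,0,0]]
    - [[0,0,0],[0,0,0]]

```text
time: 12.6
eef_pos: [0.6323, 0.0743, 0.1634]
tcp_rot: [-0.5, 0.5, -0.5, 0.5]
contact_force: [-0.9, 0.1, -0.2]
opening: 0.784
```

Call:
send_rows:
  plan:
    - [[0,0,0],[0,0,0]]
    - [[0,0,0],[0,0,0]]

```text
time: 12.8
eef_pos: [0.6325, 0.0742, 0.1641]
tcp_rot: [0.5, -0.5, 0.5, -0.5]
contact_force: [0.3, 0.3, 1.0]
opening: 0.779
```

Call:
send_rows:
  plan:
    - [[0,0.05,0.008],[0,0,0]]
    - [[0,0.12,0],[0,0,0]]
    - [[0,0.2,0],[0,0,0]]
    - [[0,0.2,0],[0,0,0]]
    - [[0,0.18,0],[0,0,0]]
    - [[0,0.11,0],[0,0,0]]
    - [[0,0.06,0],[0,0,0]]
    - [[0,0.02,0],[0,0,0]]
    - [[0,0,0],[0,0,0]]
    - [[0,0,0],[0,0,0]]

```text
time: 13.8
eef_pos: [0.6347, 0.0746, 0.0523]
tcp_rot: [0.499, -0.499, 0.501, -0.5]
contact_force: [0.6, -0.0, 0.4]
opening: 0.778
```

Call:
send_rows:
  plan:
    - [[0,0,0],[0,0,0]]
    - [[0,0,0],[0,0,0]]
    - [[0,0,0],[0,0,0]]
    - [[0,0,0],[0,0,0]]
    - [[0,0,0],[0,0,0]]
    - [[0,0,0],[0,0,0]]
    - [[0,0,0],[0,0,0]]
    - [[0,0,0],[0,0,0]]
  gripper: 1

```text
time: 14.6
eef_pos: [0.6344, 0.0746, 0.0523]
tcp_rot: [0.5, -0.5, 0.5, -0.5]
contact_force: [-1.3, -0.6, 6.0]
opening: 0.505
```

Call:
send_rows:
  plan:
    - [[0,-0.04,0],[0,0,0]]
    - [[0,-0.1,0],[0,0,0]]
    - [[0,-0.2,0],[0,0,0]]
    - [[0,-0.2,0],[0,0,0]]
    - [[0,-0.2,0],[0,0,0]]
    - [[0,-0.13,0],[0,0,0]]
    - [[0,-0.05,0],[0,0,0]]
    - [[0,0,0],[0,0,0]]
    - [[0,0,0],[0,0,0]]

```text
time: 15.5
eef_pos: [0.633, 0.0746, 0.16]
tcp_rot: [-0.501, 0.501, -0.499, 0.499]
contact_force: [0.3, 0.2, -2.3]
opening: 0.512
```

Call:
send_rows:
  plan:
    - [[0.013,0,-0.05],[0,0,0]]
    - [[0.034,0,-0.13],[0,0,0]]
    - [[0.053,0,-0.2],[0,0,0]]
    - [[0.066,0,-0.25],[0,0,0]]
    - [[0.066,0,-0.25],[0,0,0]]
    - [[0.058,0,-0.22],[0,0,0]]
    - [[0.047,0,-0.18],[0,0,0]]
    - [[0.034,0,-0.13],[0,0,0]]
    - [[0.021,0,-0.08],[0,0,0]]
    - [[0.011,0,-0.04],[0,0,0]]
    - [[0,0,0],[0,0,0]]
    - [[0,0,0],[0,0,0]]

```text
time: 16.7
eef_pos: [0.4508, 0.0263, 0.1616]
tcp_rot: [0.5, -0.5, 0.5, -0.5]
contact_force: [-0.7, -0.8, -2.4]
opening: 0.505
```

Call:
send_rows:
  plan:
    - [[0,0,0],[0,0,0]]
    - [[0,0,0],[0,0,0]]

```text
time: 16.9
eef_pos: [0.4507, 0.0263, 0.1615]
tcp_rot: [0.5, -0.5, 0.5, -0.5]
contact_force: [0.2, 0.4, -1.5]
opening: 0.503
```

Call:
send_rows:
  plan:
    - [[0,0.05,-0.01],[0,0,0]]
    - [[0,0.12,0],[0,0,0]]
    - [[0,0.18,0],[0,0,0]]
    - [[0,0.18,0],[0,0,0]]
    - [[0,0.14,0],[0,0,0]]
    - [[0,0.09,0],[0,0,0]]
    - [[0,0.05,0],[0,0,0]]
    - [[0,0.02,0],[0,0,0]]
    - [[0,0,0],[0,0,0]]
    - [[0,0,0],[0,0,0]]

```text
time: 17.9
eef_pos: [0.4498, 0.0262, 0.0626]
tcp_rot: [0.5, -0.5, 0.501, -0.5]
contact_force: [0.1, -0.4, -1.6]
opening: 0.501
```

Call:
send_rows:
  plan:
    - [[0,0.02,0],[0,0,0]]
    - [[0,0.02,0],[0,0,0]]
    - [[0,0.015,0],[0,0,0]]
    - [[0,0.01,0],[0,0,0]]
    - [[0,0.005,0],[0,0,0]]
    - [[0,0.004,0],[0,0,0]]
    - [[0,0,0],[0,0,0]]
    - [[0,0,0],[0,0,0]]

```text
time: 18.7
eef_pos: [0.4491, 0.0263, 0.053]
tcp_rot: [0.5, -0.5, 0.5, -0.5]
contact_force: [-0.7, -0.6, -1.7]
opening: 0.501
```

Not in contact yet, so I creep lower.

Call:
send_rows:
  plan:
    - [[0,0.006,0],[0,0,0]]
    - [[0,0.004,0],[0,0,0]]
    - [[0,0,0],[0,0,0]]
    - [[0,0,0],[0,0,0]]

```text
time: 19.1
eef_pos: [0.4492, 0.0262, 0.0522]
tcp_rot: [0.5, -0.5, 0.5, -0.5]
contact_force: [-2.0, -0.1, 4.0]
opening: 0.506
```

Touching (+4 N). I release, raise and move to the yellow lens.

Call:
send_rows:
  plan:
    - [[0,0,0],[0,0,0]]
    - [[0,0,0],[0,0,0]]
    - [[0,0,0],[0,0,0]]
    - [[0,0,0],[0,0,0]]
    - [[0,0,0],[0,0,0]]
    - [[0,0,0],[0,0,0]]
  gripper: 0.22

```text
time: 19.7
eef_pos: [0.4491, 0.0263, 0.0517]
tcp_rot: [0.5, -0.5, 0.5, -0.5]
contact_force: [1.0, -0.6, 0.9]
opening: 0.78
```

Call:
send_rows:
  plan:
    - [[0,-0.05,0],[0,0,0]]
    - [[0,-0.12,0],[0,0,0]]
    - [[0,-0.2,0],[0,0,0]]
    - [[0,-0.2,0],[0,0,0]]
    - [[0,-0.2,0],[0,0,0]]
    - [[0,-0.12,0],[0,0,0]]
    - [[0,-0.05,0],[0,0,0]]
    - [[0,0,0],[0,0,0]]
    - [[0,0,0],[0,0,0]]

```text
time: 20.6
eef_pos: [0.4485, 0.0264, 0.1638]
tcp_rot: [-0.5, 0.5, -0.5, 0.5]
contact_force: [-0.3, -0.5, -0.3]
opening: 0.779
```

Call:
send_rows:
  plan:
    - [[0.009,0,0.05],[0,0,0]]
    - [[0.022,0,0.13],[0,0,0]]
    - [[0.035,0,0.2],[0,0,0]]
    - [[0.042,0,0.24],[0,0,0]]
    - [[0.042,0,0.24],[0,0,0]]
    - [[0.036,0,0.21],[0,0,0]]
    - [[0.029,0,0.17],[0,0,0]]
    - [[0.021,0,0.12],[0,0,0]]
    - [[0.014,0,0.08],[0,0,0]]
    - [[0.008,0,0.05],[0,0,0]]
    - [[0,0,0],[0,0,0]]
    - [[0,0,0],[0,0,0]]

```text
time: 21.8
eef_pos: [0.6273, -0.0046, 0.1642]
tcp_rot: [-0.5, 0.5, -0.5, 0.5]
contact_force: [0.4, -0.1, 0.6]
opening: 0.78
```

Call:
send_rows:
  plan:
    - [[0,0,0],[0,0,0]]
    - [[0,0,0],[0,0,0]]

```text
time: 22.0
eef_pos: [0.6274, -0.0046, 0.1647]
tcp_rot: [-0.5, 0.5, -0.5, 0.5]
contact_force: [-0.0, 0.4, -0.4]
opening: 0.779
```

Call:
send_rows:
  plan:
    - [[0,0.05,0],[0,0,0]]
    - [[0,0.12,0],[0,0,0]]
    - [[0,0.2,0],[0,0,0]]
    - [[0,0.2,0],[0,0,0]]
    - [[0,0.18,0],[0,0,0]]
    - [[0,0.11,0],[0,0,0]]
    - [[0,0.06,0],[0,0,0]]
    - [[0,0.02,0],[0,0,0]]
    - [[0,0,0],[0,0,0]]
    - [[0,0,0],[0,0,0]]

```text
time: 23.0
eef_pos: [0.6287, -0.0049, 0.053]
tcp_rot: [0.5, -0.499, 0.501, -0.5]
contact_force: [-0.3, 0.7, 0.2]
opening: 0.781
```

Call:
send_rows:
  plan:
    - [[0,0,0],[0,0,0]]
    - [[0,0,0],[0,0,0]]
    - [[0,0,0],[0,0,0]]
    - [[0,0,0],[0,0,0]]
    - [[0,0,0],[0,0,0]]
    - [[0,0,0],[0,0,0]]
    - [[0,0,0],[0,0,0]]
    - [[0,0,0],[0,0,0]]
  gripper: 1

```text
time: 23.8
eef_pos: [0.6284, -0.0048, 0.053]
tcp_rot: [0.5, -0.5, 0.5, -0.5]
contact_force: [-1.6, 0.1, 5.8]
opening: 0.507
```

Call:
send_rows:
  plan:
    - [[0,-0.04,0],[0,0,0]]
    - [[0,-0.1,0],[0,0,0]]
    - [[0,-0.2,0],[0,0,0]]
    - [[0,-0.2,0],[0,0,0]]
    - [[0,-0.2,0],[0,0,0]]
    - [[0,-0.13,0],[0,0,0]]
    - [[0,-0.05,0],[0,0,0]]
    - [[0,0,0],[0,0,0]]
    - [[0,0,0],[0,0,0]]

```text
time: 24.7
eef_pos: [0.627, -0.0046, 0.1608]
tcp_rot: [-0.5, 0.501, -0.499, 0.499]
contact_force: [-0.2, -0.2, -2.8]
opening: 0.504
```

Call:
send_rows:
  plan:
    - [[-0.029,0,-0.05],[0,0,0]]
    - [[-0.076,0,-0.13],[0,0,0]]
    - [[-0.117,0,-0.2],[0,0,0]]
    - [[-0.146,0,-0.25],[0,0,0]]
    - [[-0.146,0,-0.25],[0,0,0]]
    - [[-0.128,0,-0.22],[0,0,0]]
    - [[-0.099,0,-0.17],[0,0,0]]
    - [[-0.076,0,-0.13],[0,0,0]]
    - [[-0.047,0,-0.08],[0,0,0]]
    - [[-0.024,0,-0.04],[0,0,0]]
    - [[0,0,0],[0,0,0]]
    - [[0,0,0],[0,0,0]]

```text
time: 25.9
eef_pos: [0.446, 0.1017, 0.1623]
tcp_rot: [0.5, -0.5, 0.5, -0.5]
contact_force: [-1.0, -0.4, -2.2]
opening: 0.506
```

Call:
send_rows:
  plan:
    - [[0,0,0],[0,0,0]]
    - [[0,0,0],[0,0,0]]

```text
time: 26.1
eef_pos: [0.446, 0.1015, 0.1622]
tcp_rot: [0.5, -0.5, 0.5, -0.5]
contact_force: [-0.2, 0.0, -2.2]
opening: 0.504
```

Call:
send_rows:
  plan:
    - [[-0.004,0.05,-0.012],[0,0,0]]
    - [[0,0.12,0],[0,0,0]]
    - [[0,0.18,0],[0,0,0]]
    - [[0,0.18,0],[0,0,0]]
    - [[0,0.14,0],[0,0,0]]
    - [[0,0.09,0],[0,0,0]]
    - [[0,0.05,0],[0,0,0]]
    - [[0,0.02,0],[0,0,0]]
    - [[0,0,0],[0,0,0]]
    - [[0,0,0],[0,0,0]]

```text
time: 27.1
eef_pos: [0.4447, 0.1023, 0.0633]
tcp_rot: [0.5, -0.5, 0.5, -0.5]
contact_force: [0.8, -0.7, -1.6]
opening: 0.504
```

Call:
send_rows:
  plan:
    - [[0,0.02,0],[0,0,0]]
    - [[0,0.02,0],[0,0,0]]
    - [[0,0.015,0],[0,0,0]]
    - [[0,0.01,0],[0,0,0]]
    - [[0,0.005,0],[0,0,0]]
    - [[0,0.004,0],[0,0,0]]
    - [[0,0,0],[0,0,0]]
    - [[0,0,0],[0,0,0]]

```text
time: 27.9
eef_pos: [0.444, 0.1024, 0.0537]
tcp_rot: [0.5, -0.5, 0.5, -0.5]
contact_force: [0.7, 0.6, -2.9]
opening: 0.505
```

Call:
send_rows:
  plan:
    - [[0,0.006,0],[0,0,0]]
    - [[0,0.004,0],[0,0,0]]
    - [[0,0,0],[0,0,0]]
    - [[0,0,0],[0,0,0]]

```text
time: 28.3
eef_pos: [0.4442, 0.1024, 0.0529]
tcp_rot: [0.5, -0.5, 0.5, -0.5]
contact_force: [-2.0, 0.5, 3.2]
opening: 0.506
```

Call:
send_rows:
  plan:
    - [[0,0,0],[0,0,0]]
    - [[0,0,0],[0,0,0]]
    - [[0,0,0],[0,0,0]]
    - [[0,0,0],[0,0,0]]
    - [[0,0,0],[0,0,0]]
    - [[0,0,0],[0,0,0]]
  gripper: 0.22

```text
time: 28.9
eef_pos: [0.444, 0.1024, 0.0525]
tcp_rot: [0.5, -0.5, 0.5, -0.5]
contact_force: [0.1, 0.3, -0.4]
opening: 0.783
```

Call:
send_rows:
  plan:
    - [[0,-0.05,0],[0,0,0]]
    - [[0,-0.12,0],[0,0,0]]
    - [[0,-0.2,0],[0,0,0]]
    - [[0,-0.2,0],[0,0,0]]
    - [[0,-0.2,0],[0,0,0]]
    - [[0,-0.12,0],[0,0,0]]
    - [[0,-0.05,0],[0,0,0]]
    - [[0,0,0],[0,0,0]]
    - [[0,0,0],[0,0,0]]

```text
time: 29.8
eef_pos: [0.4434, 0.1023, 0.1645]
tcp_rot: [-0.5, 0.5, -0.5, 0.5]
contact_force: [0.7, -0.1, -0.1]
opening: 0.778
```

Call:
send_rows:
  plan:
    - [[0.05,0,0.05],[0,0,0]]
    - [[0.13,0,0.13],[0,0,0]]
    - [[0.2,0,0.2],[0,0,0]]
    - [[0.25,0,0.25],[0,0,0]]
    - [[0.25,0,0.25],[0,0,0]]
    - [[0.22,0,0.22],[0,0,0]]
    - [[0.16,0,0.165],[0,0,0]]
    - [[0.12,0,0.12],[0,0,0]]
    - [[0.08,0,0.08],[0,0,0]]
    - [[0.04,0,0.04],[0,0,0]]
    - [[0,0,0],[0,0,0]]
    - [[0,0,0],[0,0,0]]

```text
time: 31.0
eef_pos: [0.624, -0.0771, 0.1649]
tcp_rot: [-0.5, 0.5, -0.5, 0.5]
contact_force: [-0.5, -0.4, 0.3]
opening: 0.78
```

Call:
send_rows:
  plan:
    - [[0,0,0],[0,0,0]]
    - [[0,0,0],[0,0,0]]

```text
time: 31.2
eef_pos: [0.6242, -0.077, 0.1654]
tcp_rot: [-0.5, 0.5, -0.5, 0.5]
contact_force: [0.6, -0.2, 0.7]
opening: 0.778
```

Call:
send_rows:
  plan:
    - [[0.003,0.05,0],[0,0,0]]
    - [[0,0.12,0],[0,0,0]]
    - [[0,0.2,0],[0,0,0]]
    - [[0,0.2,0],[0,0,0]]
    - [[0,0.18,0],[0,0,0]]
    - [[0,0.11,0],[0,0,0]]
    - [[0,0.06,0],[0,0,0]]
    - [[0,0.02,0],[0,0,0]]
    - [[0,0,0],[0,0,0]]
    - [[0,0,0],[0,0,0]]

```text
time: 32.2
eef_pos: [0.6254, -0.0783, 0.0537]
tcp_rot: [0.5, -0.499, 0.501, -0.5]
contact_force: [0.3, -0.3, 0.1]
opening: 0.777
```

Call:
send_rows:
  plan:
    - [[0,0,0],[0,0,0]]
    - [[0,0,0],[0,0,0]]
    - [[0,0,0],[0,0,0]]
    - [[0,0,0],[0,0,0]]
    - [[0,0,0],[0,0,0]]
    - [[0,0,0],[0,0,0]]
    - [[0,0,0],[0,0,0]]
    - [[0,0,0],[0,0,0]]
  gripper: 1

```text
time: 33.0
eef_pos: [0.6252, -0.0782, 0.0537]
tcp_rot: [0.5, -0.5, 0.501, -0.5]
contact_force: [-1.8, -0.5, 5.6]
opening: 0.507
```

Call:
send_rows:
  plan:
    - [[0,-0.04,0],[0,0,0]]
    - [[0,-0.1,0],[0,0,0]]
    - [[0,-0.2,0],[0,0,0]]
    - [[0,-0.2,0],[0,0,0]]
    - [[0,-0.2,0],[0,0,0]]
    - [[0,-0.13,0],[0,0,0]]
    - [[0,-0.05,0],[0,0,0]]
    - [[0,0,0],[0,0,0]]
    - [[0,0,0],[0,0,0]]

```text
time: 33.9
eef_pos: [0.6237, -0.0778, 0.1614]
tcp_rot: [-0.5, 0.501, -0.499, 0.5]
contact_force: [0.0, 0.3, -2.7]
opening: 0.503
```

Call:
send_rows:
  plan:
    - [[-0.06,0,-0.043],[0,0,0]]
    - [[-0.14,0,-0.1],[0,0,0]]
    - [[-0.2,0,-0.144],[0,0,0]]
    - [[-0.25,0,-0.18],[0,0,0]]
    - [[-0.27,0,-0.195],[0,0,0]]
    - [[-0.27,0,-0.195],[0,0,0]]
    - [[-0.25,0,-0.18],[0,0,0]]
    - [[-0.23,0,-0.166],[0,0,0]]
    - [[-0.19,0,-0.137],[0,0,0]]
    - [[-0.14,0,-0.1],[0,0,0]]
    - [[-0.09,0,-0.065],[0,0,0]]
    - [[-0.04,0,-0.03],[0,0,0]]

```text
time: 35.1
eef_pos: [0.4391, 0.1784, 0.1621]
tcp_rot: [0.501, -0.5, 0.499, -0.5]
contact_force: [-0.4, -0.6, -1.7]
opening: 0.508
```

Call:
send_rows:
  plan:
    - [[0,0,0],[0,0,0]]
    - [[0,0,0],[0,0,0]]
    - [[0,0,0],[0,0,0]]
    - [[0,0,0],[0,0,0]]

```text
time: 35.5
eef_pos: [0.4409, 0.177, 0.1629]
tcp_rot: [0.5, -0.5, 0.5, -0.5]
contact_force: [0.3, -0.7, -2.2]
opening: 0.505
```

Call:
send_rows:
  plan:
    - [[-0.004,0.05,-0.012],[0,0,0]]
    - [[0,0.12,0],[0,0,0]]
    - [[0,0.18,0],[0,0,0]]
    - [[0,0.18,0],[0,0,0]]
    - [[0,0.14,0],[0,0,0]]
    - [[0,0.09,0],[0,0,0]]
    - [[0,0.05,0],[0,0,0]]
    - [[0,0.02,0],[0,0,0]]
    - [[0,0,0],[0,0,0]]
    - [[0,0,0],[0,0,0]]

```text
time: 36.5
eef_pos: [0.4397, 0.1782, 0.0641]
tcp_rot: [-0.499, 0.5, -0.5, 0.5]
contact_force: [1.2, 0.5, -1.3]
opening: 0.51
```

Call:
send_rows:
  plan:
    - [[0,0.02,0],[0,0,0]]
    - [[0,0.02,0],[0,0,0]]
    - [[0,0.015,0],[0,0,0]]
    - [[0,0.01,0],[0,0,0]]
    - [[0,0.005,0],[0,0,0]]
    - [[0,0.004,0],[0,0,0]]
    - [[0,0,0],[0,0,0]]
    - [[0,0,0],[0,0,0]]

```text
time: 37.3
eef_pos: [0.439, 0.1781, 0.0545]
tcp_rot: [0.5, -0.5, 0.5, -0.5]
contact_force: [-0.3, 0.0, -2.6]
opening: 0.507
```

Call:
send_rows:
  plan:
    - [[0,0.005,0],[0,0,0]]
    - [[0,0.003,0],[0,0,0]]
    - [[0,0,0],[0,0,0]]
    - [[0,0,0],[0,0,0]]

```text
time: 37.7
eef_pos: [0.4391, 0.1781, 0.0537]
tcp_rot: [0.5, -0.5, 0.5, -0.5]
contact_force: [-0.4, 0.3, 0.2]
opening: 0.508
```

Just touching. One more nudge, then release and raise.

Call:
send_rows:
  plan:
    - [[0,0.003,0],[0,0,0]]
    - [[0,0,0],[0,0,0]]
    - [[0,0,0],[0,0,0]]

```text
time: 38.0
eef_pos: [0.4391, 0.1781, 0.0536]
tcp_rot: [-0.5, 0.5, -0.5, 0.5]
contact_force: [-2.8, -1.0, 5.3]
opening: 0.508
```

Call:
send_rows:
  plan:
    - [[0,0,0],[0,0,0]]
    - [[0,0,0],[0,0,0]]
    - [[0,0,0],[0,0,0]]
    - [[0,0,0],[0,0,0]]
    - [[0,0,0],[0,0,0]]
    - [[0,0,0],[0,0,0]]
  gripper: 0.22

```text
time: 38.6
eef_pos: [0.439, 0.1781, 0.053]
tcp_rot: [-0.5, 0.5, -0.5, 0.5]
contact_force: [0.1, 0.4, -0.4]
opening: 0.779
```

Call:
send_rows:
  plan:
    - [[0,-0.05,0],[0,0,0]]
    - [[0,-0.12,0],[0,0,0]]
    - [[0,-0.2,0],[0,0,0]]
    - [[0,-0.2,0],[0,0,0]]
    - [[0,-0.2,0],[0,0,0]]
    - [[0,-0.2,0],[0,0,0]]
    - [[0,-0.2,0],[0,0,0]]
    - [[0,-0.2,0],[0,0,0]]
    - [[0,-0.1,0],[0,0,0]]
    - [[0,0,0],[0,0,0]]

```text
time: 39.6
eef_pos: [0.4401, 0.1783, 0.2318]
tcp_rot: [-0.499, 0.499, -0.501, 0.501]
contact_force: [-0.7, 1.4, 1.1]
opening: 0.784
```

Call:
send_rows:
  plan:
    - [[0.1,0,0.1],[0,0,0]]
    - [[0.2,0,0.15],[0,0,0]]
    - [[0.3,0,0.15],[0,0,0]]
    - [[0.3,0,0.15],[0,0,0]]
    - [[0.3,0,0.15],[0,0,0]]
    - [[0.3,0,0.1],[0,0,0]]
    - [[0.3,0,0],[0,0,0]]
    - [[0.3,0,0],[0,0,0]]
    - [[0.3,0,0],[0,0,0]]
    - [[0.3,0,0],[0,0,0]]
    - [[0.2,0,0],[0,0,0]]
    - [[0.1,0,0],[0,0,0]]

```text
time: 40.8
eef_pos: [0.534, -0.1847, 0.2272]
tcp_rot: [-0.5, 0.502, -0.5, 0.499]
contact_force: [0.7, -0.7, -0.1]
opening: 0.783
```

Run:
```python
from meas import *
for n in('top','side'):
    c=read_camera(n)
    for col,P in dict(red=(.4538,-.0497),blue=(.449,.0262),yellow=(.4442,.102),green=(.4394,.1779)).items():
        try: x,i=lens(c,col,P); print(n,col,((x-P)*1e3).round(1),round(i,2))
        except Exception as e: print(n,col,e)
    im=c['img'][180:430,110:430] if n=='top' else c['img'][150:400,180:500]
    cv2.imwrite(f'pics/{n}9.png',cv2.resize(im,None,fx=2,fy=2))
s=get_state();print(s['time'],s['eef_pos'],s['contact_force'])
```

```text
top red [-1.5 -2.1] 0.94
top blue [-0.6 -0.7] 0.91
top yellow [-0.7  1.9] 0.87
top green [-1.3  2.5] 0.82
side red [-14.7 -16.7] 0.51
side blue [-1.7 -2.6] 0.84
side yellow [-0.9 -0.5] 0.91
side green [-1.7 -0.9] 0.85
40.9 [ 0.53428938 -0.18351283  0.227749  ] [-0.17861383  0.52489408  0.05511425]
```

View pics/top9.png

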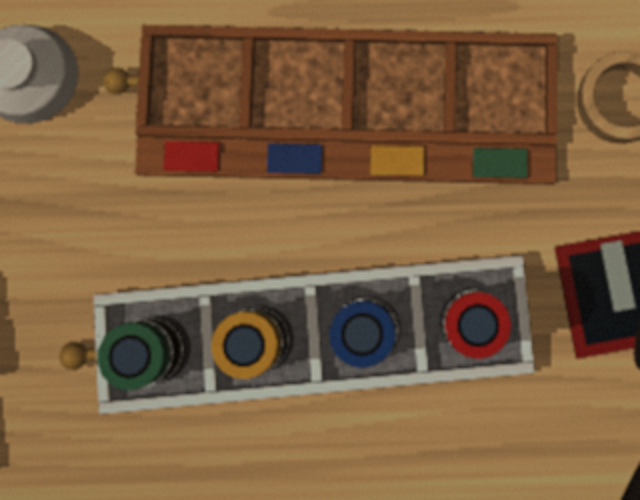

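View pics/side9.png

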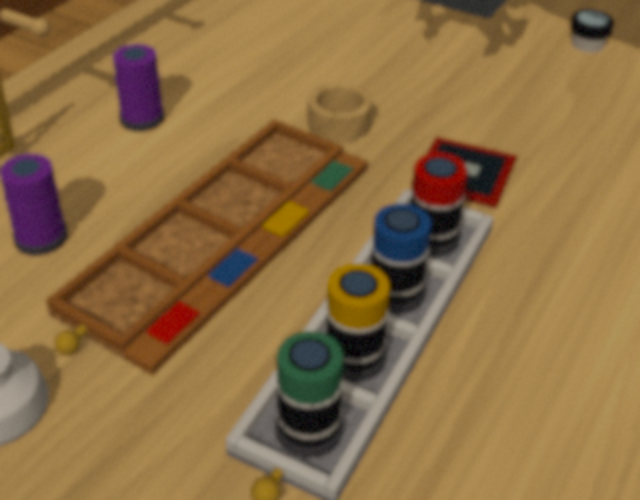

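Both views show all four lenses upright in the tray. From its knob they run green, yellow, blue, red, which is the reverse of the labels. The side measurement of red is off because the red tray behind merges into its mask. The arm is clear.

```bash
python3 -c "
from plant import sign_off; print(sign_off())"
```

```text
the job is handed in; nothing more can be done
None
```

All four lenses are now in the show tray in reverse order, and I handed the job in at about 41 s. From the tray's knob they run green, yellow, blue, red; from the pine rack's knob they started red, blue, yellow, green.

- **Set-down:** each lens was lowered slowly until I felt light contact (at most about 5 N), then released. The arm ended clear of everything.
- **Last checks:** both final pictures show all four upright, one to a place. The top camera put each within about 3 mm of its place centre, and the side camera agreed for blue, yellow and green.
- **One check disagreed:** the side camera put red about 22 mm off. I took that as false: the red-edged box behind the lens runs into its colour in that view, the match there was poor (0.51), and both the top camera and the pictures show red in its place.

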